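# Pull the stock carton forward and restock the lure case

## Task

The thread spool for the lure case is in a carton pushed to the back of the rack, under the wire deck. Hook the stock puller's claw over the front lip of that carton and drag it forward, claw behind the lip all the way, until it stands up against the rack's front stop; then lay the puller back on the rubber mat, and take the spool out and stand it upright in the empty compartment of the lure case, setting it down without dropping it. Leave the carton at the front, and do not drop the puller, knock the spool over or disturb the other carton and the things on the bench.

Things in the scene. Friction and masses are not known exactly. Their poses are not given: they have to be found in the camera images.
- rack_stop (a point): Fixed stock rack: sheet deck 400 mm deep, 324 wide, top 14 mm above the table. Point: on the deck at the middle of its front edge, at the inner face of the front stop (4 mm strip, 12 mm higher than the deck). x points level into the rack, front to back; y across; z up. Rails 12 mm high at the sides and middle make two lanes 156 mm wide, centred at y = -0.08 and +0.08.
- wire_edge (a point): Middle of the front edge of the rack's see-through wire deck, same axes as the rack: 140 mm behind the front stop. From here to the back the wire deck covers both lanes; its lowest wires are 135 mm above the lower deck and its top 144 mm. In front of it the rack is open from above.
- carton_lip (a point): The wanted open cardboard carton, with the spool in it: 150 mm deep, 135 wide, 66 high, 0.3 to 0.5 kg, loose in one lane. Point: middle of the front wall's top edge, outer face; x points into the carton (front to back), y across, z up. Front wall 6 mm thick, other walls and floor 4. The spool's near side is 20 mm or more behind the front wall; packs fill the last 45 mm at the back.
- other_carton_lip (a point): The other carton, same size and look but packed full of flat packs, in the other lane; same point and axes. To be left alone.
- spool_mid (a point): The thread spool: a full cylinder 38 mm in diameter and 54 mm high with black flanges, 60 g, standing upright. The point is its centre, z along its axis (up).
- spool: The same spool; origin at the centre of its underside, z up along its axis. It starts within 12 mm of the middle of the carton's width and may shift a little during the drag.
- puller_grip (a point): Stock puller, 0.17 kg, lying on the mat on its handle and claw: wooden handle 100 mm long, 22 wide, 32 high; from its front a flat steel bar 16 mm wide ends in a claw bent straight down. Point: centre of the handle; x from handle to claw, y across, z up. The bar's top is 12 mm above this point, its underside 8 mm.
- puller: The same puller: origin on the handle's underside below its centre, same axes. It balances about 43 mm ahead of this.
- puller_claw (a point): Tip of the puller's claw: middle of its lower edge, 170 mm ahead of the handle's centre and 16 mm lower, level with the handle's underside. The claw is a plate 4 mm thick, 34 mm wide, reaching 24 mm below the bar's underside. Same axes as the puller.
- mat: The black rubber bench mat (fixed), 150 mm along x, 310 mm along y, 3 mm thick; origin at the centre of its underside.
- empty_cell (a point): The empty compartment of the white lure case (fixed): a square 64 mm each way. The point is the centre of its floor, 3 mm above the table; the partitions round it are 3 mm thick and stand 20 mm above the table; x and y run along them. Low lures and weights lie in the other compartments.
- cup: Bystander: paper coffee cup, 76 mm across, 90 mm high, to the left; origin at the centre of its underside.
- cement: Bystander: small bottle, 32 mm across, 62 mm high; origin at the centre of its underside.
- reels: Bystander: pile of three line reels, 68 mm across, 50 mm high; origin at the centre of its underside.
- pliers: Bystander: long-nose pliers lying flat left of the mat, 130 mm long; origin near the pivot, on the underside.
- float: Bystander: cork float, 60 mm long, 26 mm thick; origin at the middle of its underside.
There are look-alikes about, which are no part of the job. Of the things that look like the puller, the larger one is meant.

How it is judged:
By the outcome, as a careful person would: the job done as asked, in the order asked, and still so for the second after the job is handed in, with the robot touching nothing.
It also fails if it takes over 61 s, if anything falls off the work surface, if the arm or the gripper's body presses on something with over 40 N, if the wrist force passes 120 N, or if a joint passes its speed limit or range.

## Robot

A 7-joint arm with a two-finger parallel gripper is mounted at the origin on the work surface. World frame = base frame: x ahead of the robot, y to its left, z up, the work surface at z = 0. Lengths are in m, angles in degrees, forces in N, time in s.
With the tool pointing down it reaches from about 0.425 to 0.875 m from the base axis. Payload 4.7 kg.
Tool frame: the origin (TCP) lies on the mounting face of the last link; the fingertips stand 182 mm ahead of it and the grasp point (between the pads) lies 164 mm ahead of it; z points along the fingers, y is the line along which they close (so a half turn about z gives the same grasp; the last joint's range is limited). The gripper opens to 87 mm and grips with 3 to 60 N. Pads are 19 mm wide; open, the fingers measure 117 mm over their backs; the gripper's body (75 mm by 190 mm) begins 51 mm behind the grasp point.
Start: joints at [68.646, 18.392, -4.016, 83.108, 1.295, 78.541, -3.26], TCP at [0.245, -0.602, 0.405] pointing down, gripper open.
Joint ranges: [-163.93, 163.93], [-17.29, 119.83], [-79.2, 71.16], [3.27, 140.29], [-89.18, 269.18], [5.43, 117.66], [-154.24, 154.24]. Speed limits (degrees/s): [147.25, 147.25, 180, 180, 180, 180, 180].

## Interface

Orientations are given as [roll, pitch, yaw] about the fixed x, y, z axes, in that order (R = Rz(yaw) Ry(pitch) Rx(roll)).
In Python, from cell import env gives the robot as it stands.
- The arm moves only by the tool servo_tool, never from a script. Its argument "plan" is a list of rows, each an object with "xyz": the shift along the tool's x, y, z in cm, a list of three; "twist": the turn, a rotation vector about the tool's x, y, z in degrees, a list of three; "jaw": the closure, from 0 (fully open) to 1 (shut). In form: [{"xyz": [x, y, z], "twist": [wx, wy, wz], "jaw": jaw}, ...]. A call has 1 to 10 rows; each row is the pose to reach, as a shift and turn from the pose commanded when the call began, along the tool's axes at that moment; what a row does not reach only later rows make up. A row lasts 1/12 s, in which the tool goes at most 41.7 mm and 7.16 degrees, less where a joint would pass 70% of its speed; a pose out of reach is approached as far as the arm can. A call with a gripper value outside its range is refused whole. The fingers move at their own pace and stop on an object; "newtons" is the grip in N (left out, the last holds). Time passes only in rows, so rows that repeat a pose let the fingers close. It gives the time, the measured TCP pose, the force, the opening and the grip force at its end, in the units of the state.
- env.get_obs(): the state, without advancing time (a new reading comes with each control period).
- env.read_camera(name): name is "side" or "top"; returns a dict with "img" (420x560x3 uint8, red, green, blue), "camera_matrix" (3x3 intrinsics, pixels), "k1" (the pictures are not rectified: a ray, as slopes to the right and down, at radius r is drawn at 1 + k1 r^2 times it, then the intrinsics apply), "R" (3x3) and "t" (3): a world point X has camera coordinates R X + t. Camera axes: x right, y down, z forward; pixel columns grow to the right and rows downward; lengths in m; the calibration is good to about 2 mm. A picture is of the moment at which its call begins. There is no depth.
- env.sign_off(): hands the job in; it is judged then, once.
The state is a dict: "time_s": time; "qpos": joint angles; "joint_velocities": joint speeds; "effort": joint torques, N m; "tool_pos": TCP position; "tool_rot": TCP orientation; "force": force on the tool from outside, world axes, zero at the start; "wrist_torque": the same for the moment, N m; "grip_width": finger opening in m; "grasp_force": force on a finger pad.
Only numpy, scipy, OpenCV 4.12 (cv2) and the standard library are available. Lean on these libraries where they do the work, as an engineer would, in place of code of your own. Each camera call takes 0.05 s, during which the arm holds its last target. There are 200 camera calls.

## Working session

There is one attempt and no reset: what is moved stays moved. The work goes in short steps, Python scripts to look and compute and a tool call to move; the robot and the scene stay as the last step left them, time stands still between calls to the robot, and variables do not carry over. Pictures are saved under pics/ and viewed, at most 10 in all, crops included, and the job is handed in when it is done.

Besides the shell and the picture viewer there is one more tool, called after "Emit:" in YAML: its name, and indented under it one key for each argument. servo_tool: Moves the arm, as the interface text tells. Its arguments: {"type":"object","properties":{"plan":{"type":"array","items":{"type":"object","properties":{"xyz":{"type":"array","items":{"type":"number"}},"twist":{"type":"array","items":{"type":"number"}},"jaw":{"type":"number"}}}},"newtons":{"type":"number"}},"required":["plan"]}

```bash
ls; mkdir -p pics
cat > h.py <<'E'
import numpy as np, cv2, pickle
from cell import env
def snap(n,f):
    c=env.read_camera(n); cv2.imwrite(f'pics/{f}.png',cv2.cvtColor(c['img'],cv2.COLOR_RGB2BGR)); pickle.dump(c,open(f'pics/{f}.pkl','wb')); return c
def load(f): return pickle.load(open(f'pics/{f}.pkl','rb'))
def ray(c,uv):
    K=np.array(c['camera_matrix']); k=c['k1']; R=np.array(c['R']); t=np.array(c['t'])
    uv=np.atleast_2d(np.array(uv,float))
    d=np.c_[(uv[:,0]-K[0,2])/K[0,0],(uv[:,1]-K[1,2])/K[1,1]]; s=d.copy()
    for _ in range(30): s=d/(1+k*(s**2).sum(1,keepdims=True))
    return -R.T@t, np.c_[s,np.ones(len(s))]@R
def onz(c,uv,z):
    o,d=ray(c,uv); return o+d*((z-o[2])/d[:,2:3])
def proj(c,X):
    K=np.array(c['camera_matrix']); P=np.atleast_2d(X)@np.array(c['R']).T+np.array(c['t'])
    s=P[:,:2]/P[:,2:]; s=s*(1+c['k1']*(s**2).sum(1,keepdims=True)); return np.c_[s[:,0]*K[0,0]+K[0,2],s[:,1]*K[1,1]+K[1,2]]
E
python3 - <<'E'
from h import *
np.set_printoptions(precision=4,suppress=True)
for n in('top','side'):
    c=snap(n,n+'0'); print(n,c['k1'],-np.array(c['R']).T@c['t'],np.array(c['camera_matrix']).tolist(),np.array(c['R']))
print(env.get_obs())
E
```

```text
pics
top -0.10425800731768 [0.309  0.087  1.0052] [[408.99389521007663, 0.0, 278.0904630291606], [0.0, 408.99389521007663, 208.88939951905013], [0.0, 0.0, 1.0]] [[ 0.0545 -0.9985 -0.001 ]
 [-0.9759 -0.053  -0.2119]
 [ 0.2115  0.0125 -0.9773]]
side -0.029307899757159406 [0.2731 0.883  0.7747] [[396.4197326871248, 0.0, 278.8149828685371], [0.0, 396.4197326871248, 204.69104280276665], [0.0, 0.0, 1.0]] [[-0.9636 -0.267  -0.009 ]
 [-0.1623  0.6115 -0.7745]
 [ 0.2123 -0.7448 -0.6326]]
{'time_s': 0.1, 'qpos': array([68.6455, 18.4339, -4.0146, 83.1678,  1.2929, 78.5397, -3.2593]), 'joint_velocities': array([ 0.0062,  0.0141,  0.0225,  0.0254, -0.0215, -0.0067, -0.0318]), 'effort': array([  0.0008, -49.2569,  -0.4055, -31.3398,  -0.0642,   0.0396,
         0.    ]), 'tool_pos': array([ 0.2451, -0.6018,  0.4038]), 'tool_rot': array([-179.9038,    0.0036,   22.1635]), 'force': array([ 0.5094,  0.9459, -0.4233]), 'wrist_torque': array([ 0.0037, -0.0137,  0.0244]), 'grasp_force': 0.0, 'grip_width': 0.08717572437988719}
```

View pics/top0.png

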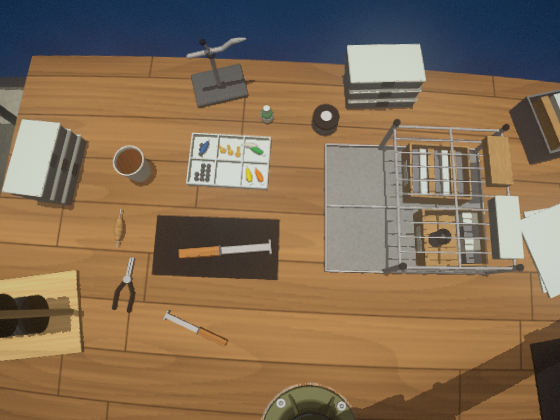

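View pics/side0.png

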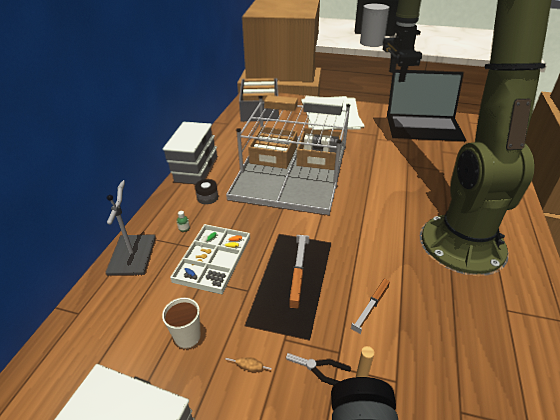

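The top view shows the large puller on the mat (handle about (198,252), claw (270,247)). The wanted carton with the spool (440,238) is in the lane nearer the robot, and the empty cell is near (229,174). The side view agrees. I'll enlarge both areas for precise points.

Run:
```python
from h import *
c=load('top0'); im=cv2.cvtColor(c['img'],cv2.COLOR_RGB2BGR)
a=cv2.resize(im[125:285,145:285],None,fx=4,fy=3.7,interpolation=cv2.INTER_CUBIC)
a=cv2.resize(im[130:280,145:290],None,fx=4,fy=4,interpolation=cv2.INTER_CUBIC); cv2.imwrite('pics/a.png',a)
b=cv2.resize(im[118:278,318:518],None,fx=3.7,fy=3.7,interpolation=cv2.INTER_CUBIC); b=cv2.resize(im[120:270,320:520],None,fx=4,fy=4,interpolation=cv2.INTER_CUBIC); b=cv2.resize(im[128:278,320:520],None,fx=4,fy=4,interpolation=cv2.INTER_CUBIC); cv2.imwrite('pics/b.png',b)
```

```text
(no output)
```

View pics/a.png

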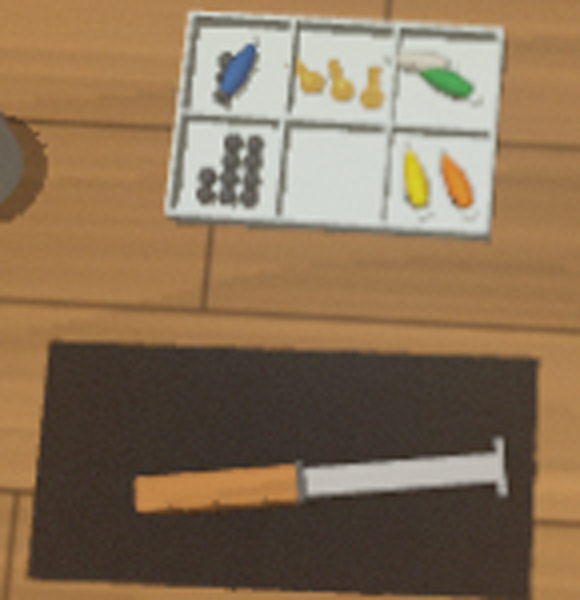

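View pics/b.png

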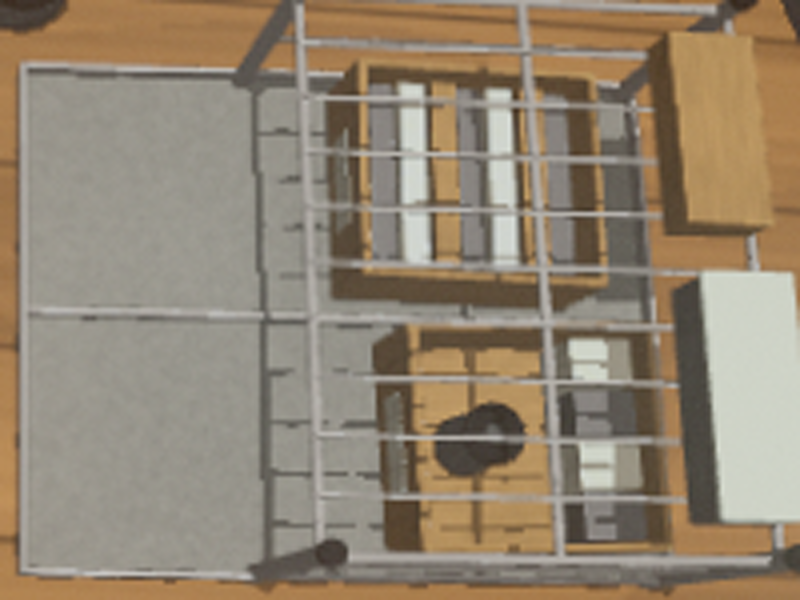

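Crop a shows the handle corners (134,479)-(303,498), the claw end at (502,468) and the empty cell between x 285-388. Crop b shows the wanted carton's front lip from about (407,326) to (414,550), the spool's top flange around (494,434), and the stop strip at x≈22.

Run:
```python
from h import *
np.set_printoptions(precision=4,suppress=True)
c=load('top0'); s=load('side0')
A=lambda p:(np.array(p,float)+.5)/4-.5+[145,130]
B=lambda p:(np.array(p,float)+.5)/4-.5+[320,128]
h=onz(c,A([(134,479),(137,513),(303,498),(298,464)]),.035);print('handle',h,h.mean(0))
k=onz(c,A([(498,439),(506,496),(505,468),(303,482)]),.031);print('claw',k)
print('matcorn',onz(c,A([(50,342),(538,360),(528,598),(30,577)]),.003))
e=onz(c,A([(291,126),(393,131),(386,224),(280,218)]),.020);print('cell',e,e.mean(0))
r=onz(c,B([(22,66),(22,312),(22,572)]),.026);print('stop',r)
l=onz(c,B([(407,326),(414,550)]),.080);print('lip',l,l.mean(0))
print('backcarton',onz(c,B([(672,552)]),.08))
o=onz(c,B([(360,64),(334,268)]),.080);print('other',o)
print('spooltop',onz(c,B([(494,434)]),.018+.054))
print('wirefront',onz(c,B([(297,3),(322,545)]),.156))
print(proj(s,np.r_[l,l.mean(0)[None],o]))
im=cv2.cvtColor(s['img'],cv2.COLOR_RGB2BGR)
cv2.imwrite('pics/c.png',cv2.resize(im[80:215,220:370],None,fx=4.4,fy=4.4,interpolation=cv2.INTER_CUBIC))
```

```text
handle [[0.4069 0.333  0.035 ]
 [0.3868 0.3292 0.035 ]
 [0.4015 0.2305 0.035 ]
 [0.4216 0.2352 0.035 ]] [0.4042 0.282  0.035 ]
claw [[0.4439 0.1169 0.031 ]
 [0.4099 0.1102 0.031 ]
 [0.4267 0.1117 0.031 ]
 [0.4115 0.2319 0.031 ]]
matcorn [[0.4932 0.4038 0.003 ]
 [0.4986 0.0958 0.003 ]
 [0.3517 0.0939 0.003 ]
 [0.3461 0.3998 0.003 ]]
cell [[0.6377 0.2603 0.02  ]
 [0.6377 0.1953 0.02  ]
 [0.5766 0.1951 0.02  ]
 [0.5769 0.2619 0.02  ]] [0.6072 0.2282 0.02  ]
stop [[ 0.6959 -0.0108  0.026 ]
 [ 0.5353 -0.0154  0.026 ]
 [ 0.3768 -0.0204  0.026 ]]
lip [[ 0.5269 -0.2365  0.08  ]
 [ 0.3961 -0.2386  0.08  ]] [ 0.4615 -0.2376  0.08  ]
backcarton [[ 0.4013 -0.3931  0.08  ]]
other [[ 0.6887 -0.2116  0.08  ]
 [ 0.5595 -0.1933  0.08  ]]
spooltop [[ 0.4667 -0.2905  0.072 ]]
wirefront [[ 0.6918 -0.1519  0.156 ]
 [ 0.3893 -0.1628  0.156 ]]
[[296.923  148.6449]
 [335.8104 153.6107]
 [316.1799 151.0998]
 [248.7486 146.0634]
 [284.1892 153.9815]]
```

View pics/c.png

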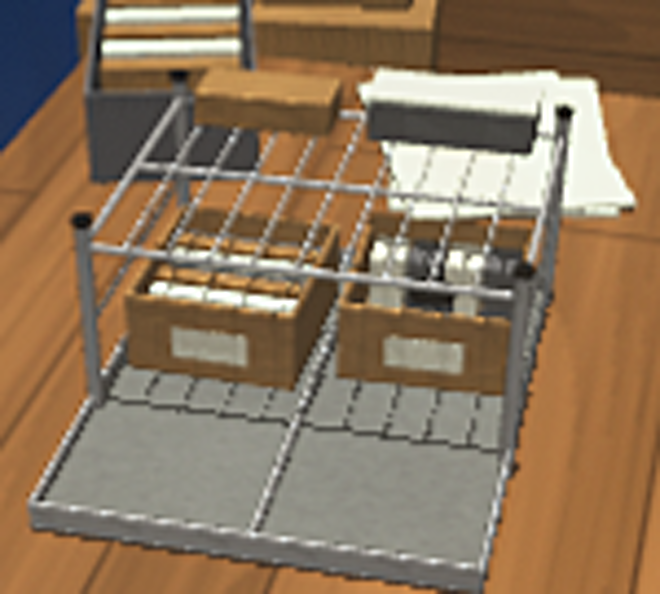

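The side view's carton lip corner (297,149) matches the top-derived projection to within 1 px, so the estimates hold. Next I approach the puller, sweeping round the front of the base.

```bash
cat >> h.py <<'E'
from scipy.spatial.transform import Rotation as Ro
def tf(*wps,base=None):
    """each wp: grasp point x,y,z, yaw -> shift cm / rotvec deg in tool frame"""
    o=env.get_obs(); p=np.array(o['tool_pos']); R=Ro.from_euler('xyz',o['tool_rot'],degrees=True)
    for x,y,z,yaw in wps:
        T=Ro.from_euler('xyz',[180,0,yaw],degrees=True)
        print(np.round(R.inv().apply(np.array([x,y,z+.164])-p)*100,2),np.round((R.inv()*T).as_rotvec(degrees=True),2))
def st():
    o=env.get_obs(); print(round(o['time_s'],2),'grasp pt',np.round(np.array(o['tool_pos'])-[0,0,.164],4),np.round(o['tool_rot'],2),'F',np.round(o['force'],1),'w',round(o['grip_width'],4),'g',round(o['grasp_force'],1))
E
python3 - <<'E'
from h import *
tf((.46,-.38,.32,50),(.58,-.05,.30,75))
E
```

```text
[ 28.27 -12.45  -8.  ] [-1.000e-01 -2.000e-02 -2.784e+01]
[ 51.83 -38.48  -5.96] [-9.000e-02 -4.000e-02 -5.284e+01]
```

Emit:
servo_tool:
  plan:
    - {"xyz": [0,0,-4],"twist": [0,0,0],"jaw": 0.3}
    - {"xyz": [4,-1.8,-6],"twist": [0,0,-6],"jaw": 0.3}
    - {"xyz": [8,-3.5,-7],"twist": [0,0,-12],"jaw": 0.3}
    - {"xyz": [12,-5.3,-8],"twist": [0,0,-18],"jaw": 0.3}
    - {"xyz": [16,-7,-8],"twist": [0,0,-22],"jaw": 0.3}
    - {"xyz": [20,-8.8,-8],"twist": [0,0,-25],"jaw": 0.3}
    - {"xyz": [24,-10.6,-8],"twist": [0,0,-28],"jaw": 0.3}
    - {"xyz": [28.3,-12.5,-8],"twist": [0,0,-30],"jaw": 0.3}
    - {"xyz": [31,-15.5,-8],"twist": [0,0,-33],"jaw": 0.3}
    - {"xyz": [34,-18.5,-8],"twist": [0,0,-36],"jaw": 0.3}

```text
time_s: 0.93
tool_pos: [0.4822, -0.3206, 0.4839]
tool_rot: [-180.0, -0.0, 58.3]
force: [0.5, -0.3, 0.1]
grip_width: 0.0606
grasp_force: 0.0
```

Run:
```python
from h import *
st(); tf((.58,-.05,.28,80),(.50,.20,.20,97.5),(.4068,.2622,.12,97.5))
```

```text
0.93 grasp pt [ 0.4822 -0.3206  0.3199] [-1.7995e+02 -2.0000e-02  5.8330e+01] F [ 0.5 -0.3  0.1] w 0.0606 g 0.0
[28.16 -5.88  4.01] [ -0.04  -0.03 -21.67]
[ 45.23 -25.81  12.03] [ -0.04  -0.04 -39.17]
[ 45.63 -37.    20.04] [ -0.04  -0.04 -39.17]
```

Emit:
servo_tool:
  plan:
    - {"xyz": [4,-0.8,0],"twist": [0,0,-4],"jaw": 0.5}
    - {"xyz": [8,-1.6,0],"twist": [0,0,-8],"jaw": 0.5}
    - {"xyz": [12,-2.5,0],"twist": [0,0,-11],"jaw": 0.5}
    - {"xyz": [16,-3.4,1],"twist": [0,0,-14],"jaw": 0.5}
    - {"xyz": [20,-4.5,2],"twist": [0,0,-18],"jaw": 0.5}
    - {"xyz": [24,-5.5,3],"twist": [0,0,-21],"jaw": 0.5}
    - {"xyz": [28,-7,4],"twist": [0,0,-25],"jaw": 0.5}
    - {"xyz": [31,-9.5,5],"twist": [0,0,-29],"jaw": 0.5}
    - {"xyz": [33.5,-12.5,5.5],"twist": [0,0,-33],"jaw": 0.5}
    - {"xyz": [36,-15.5,6],"twist": [0,0,-36],"jaw": 0.5}

```text
time_s: 1.77
tool_pos: [0.5385, 0.0675, 0.4234]
tool_rot: [-179.9, -0.0, 94.4]
force: [0.5, 0.9, -0.1]
grip_width: 0.0438
grasp_force: 0.0
```

Run:
```python
from h import *
st(); tf((.46,.23,.16,97.5),(.4068,.2622,.08,97.5))
```

```text
1.77 grasp pt [0.5385 0.0675 0.2594] [-1.799e+02 -5.000e-02  9.441e+01] F [ 0.5  0.9 -0.1] w 0.0438 g 0.0
[16.8  -6.56  9.96] [-0.1  -0.05 -3.09]
[ 20.41 -11.6   17.98] [-0.1  -0.05 -3.09]
```

Emit:
servo_tool:
  plan:
    - {"xyz": [4,-1.5,2.5],"twist": [0,0,-1],"jaw": 0.45}
    - {"xyz": [7.5,-3,4.5],"twist": [0,0,-2],"jaw": 0.45}
    - {"xyz": [10.5,-4.5,7],"twist": [0,0,-3],"jaw": 0.45}
    - {"xyz": [13.5,-6,9],"twist": [0,0,-3.1],"jaw": 0.45}
    - {"xyz": [16,-8,11],"twist": [0,0,-3.1],"jaw": 0.45}
    - {"xyz": [18,-9.5,13],"twist": [0,0,-3.1],"jaw": 0.45}
    - {"xyz": [19.5,-10.8,15],"twist": [0,0,-3.1],"jaw": 0.45}
    - {"xyz": [20.4,-11.6,17],"twist": [0,0,-3.1],"jaw": 0.45}
    - {"xyz": [20.4,-11.6,18],"twist": [0,0,-3.1],"jaw": 0.45}
    - {"xyz": [20.4,-11.6,18],"twist": [0,0,-3.1],"jaw": 0.45}

```text
time_s: 2.6
tool_pos: [0.4077, 0.2596, 0.2426]
tool_rot: [-179.8, 0.1, 97.4]
force: [0.7, -0.7, 0.0]
grip_width: 0.0479
grasp_force: 0.0
```

Run:
```python
from h import *
st(); tf((.4068,.2622,.022,97.5))
```

```text
2.6 grasp pt [0.4077 0.2596 0.0786] [-1.7976e+02  9.0000e-02  9.7360e+01] F [ 0.7 -0.7  0. ] w 0.0479 g 0.0
[ 0.28 -0.03  5.66] [-0.24  0.09 -0.14]
```

Emit:
servo_tool:
  plan:
    - {"xyz": [0.3,0,3],"twist": [-0.2,0,-0.1],"jaw": 0.45}
    - {"xyz": [0.3,0,5.4],"twist": [-0.2,0,-0.1],"jaw": 0.45}
    - {"xyz": [0.3,0,5.4],"twist": [-0.2,0,-0.1],"jaw": 0.7}
    - {"xyz": [0.3,0,5.4],"twist": [-0.2,0,-0.1],"jaw": 1}
    - {"xyz": [0.3,0,5.4],"twist": [-0.2,0,-0.1],"jaw": 1}
    - {"xyz": [0.3,0,5.4],"twist": [-0.2,0,-0.1],"jaw": 1}
    - {"xyz": [0.3,0,5.4],"twist": [-0.2,0,-0.1],"jaw": 1}
    - {"xyz": [0.3,0,5.4],"twist": [-0.2,0,-0.1],"jaw": 1}
  newtons: 50

```text
time_s: 3.27
tool_pos: [0.4091, 0.2635, 0.1922]
tool_rot: [179.7, 0.0, 97.3]
force: [0.2, -1.4, 5.7]
grip_width: 0.0216
grasp_force: 50.0
```

Run:
```python
from h import *
st()
```

```text
3.27 grasp pt [0.4091 0.2635 0.0282] [1.7966e+02 1.0000e-02 9.7350e+01] F [ 0.2 -1.4  5.7] w 0.0216 g 50.0
```

Emit:
servo_tool:
  plan:
    - {"xyz": [0,0,-1],"twist": [0,0,0],"jaw": 1}
    - {"xyz": [0,0,-3],"twist": [0,0,0],"jaw": 1}
    - {"xyz": [0,0,-6],"twist": [0,0,0],"jaw": 1}
    - {"xyz": [0,0,-9],"twist": [0,0,0],"jaw": 1}
    - {"xyz": [0,0,-11],"twist": [0,0,0],"jaw": 1}
    - {"xyz": [0,0,-11],"twist": [0,0,0],"jaw": 1}
    - {"xyz": [0,0,-11],"twist": [0,0,0],"jaw": 1}

```text
time_s: 3.85
tool_pos: [0.4082, 0.2634, 0.302]
tool_rot: [179.6, 0.0, 97.3]
force: [0.2, 0.2, -2.3]
grip_width: 0.0216
grasp_force: 50.0
```

Run:
```python
from h import *
st(); c=snap('side','side1'); d=snap('top','top1')
a=cv2.resize(cv2.cvtColor(c['img'],cv2.COLOR_RGB2BGR)[150:350,200:400],None,fx=2,fy=2,interpolation=cv2.INTER_CUBIC)
b=cv2.resize(cv2.cvtColor(d['img'],cv2.COLOR_RGB2BGR)[190:290,150:350],None,fx=4,fy=4,interpolation=cv2.INTER_CUBIC)
b=b[:, :]; b=b[:,0:800]
a=cv2.resize(cv2.cvtColor(c['img'],cv2.COLOR_RGB2BGR)[180:310,240:340],None,fx=3,fy=3,interpolation=cv2.INTER_CUBIC)
b=cv2.resize(cv2.cvtColor(d['img'],cv2.COLOR_RGB2BGR)[190:320,170:320],None,fx=3,fy=3,interpolation=cv2.INTER_CUBIC)
cv2.imwrite('pics/d.png',np.hstack([a,b]))
```

```text
3.85 grasp pt [0.4082 0.2634 0.138 ] [1.7962e+02 2.0000e-02 9.7350e+01] F [ 0.2  0.2 -2.3] w 0.0216 g 50.0
```

View pics/d.png

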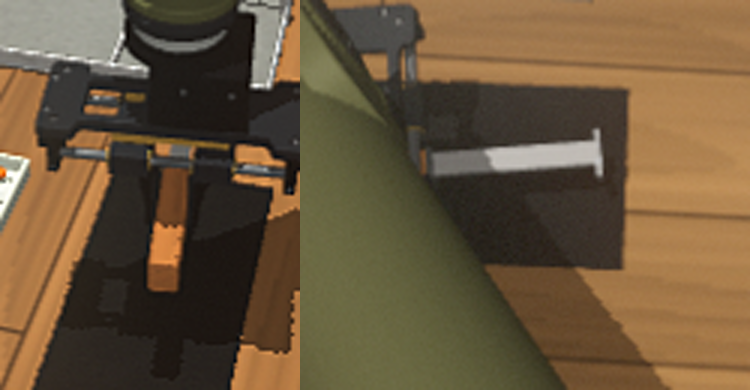

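The picture shows the puller gripped by the handle and level; in the top view the claw end spans composite (598,129)-(602,177). I'll use that for the claw's offset from the grasp point.

Run:
```python
from h import *
np.set_printoptions(precision=4,suppress=True)
d=load('top1')
f=lambda p:(np.array(p,float)-[300,0]+.5)/3-.5+[170,190]
k=onz(d,f([(601,129),(604,177),(603,153),(435,165)]),.141); print(k)
v=k[2]-[.4082,.2634,.141]; print(v, np.hypot(*v[:2]), np.degrees(np.arctan2(v[1],v[0])), np.degrees(np.arctan2(k[2,1]-k[3,1],k[2,0]-k[3,0])))
```

```text
[[0.4432 0.1125 0.141 ]
 [0.409  0.1084 0.141 ]
 [0.4261 0.1101 0.141 ]
 [0.4108 0.2287 0.141 ]]
[ 0.0179 -0.1533  0.    ] 0.15432470951204624 -83.3552870577019 -82.6869716938901
```

Run:
```python
from h import *
tf((.455,.13,.123,91.5),(.4575,-.06,.123,91.5))
```

```text
[-13.77   3.01   1.3 ] [0.12 0.05 5.86]
[-32.65   0.82   1.32] [0.12 0.05 5.86]
```

Emit:
servo_tool:
  plan:
    - {"xyz": [-2.5,0.8,0],"twist": [0,0,1],"jaw": 1}
    - {"xyz": [-5.5,1.5,0.3],"twist": [0,0,2],"jaw": 1}
    - {"xyz": [-9,2.3,0.7],"twist": [0.1,0,4],"jaw": 1}
    - {"xyz": [-12,2.9,1.0],"twist": [0.1,0,5],"jaw": 1}
    - {"xyz": [-15,2.8,1.3],"twist": [0.1,0,5.8],"jaw": 1}
    - {"xyz": [-18,2.5,1.3],"twist": [0.1,0,5.8],"jaw": 1}
    - {"xyz": [-21,2.1,1.3],"twist": [0.1,0,5.8],"jaw": 1}
    - {"xyz": [-23,1.9,1.3],"twist": [0.1,0,5.8],"jaw": 1}
    - {"xyz": [-23,1.9,1.3],"twist": [0.1,0,5.8],"jaw": 1}
    - {"xyz": [-23,1.9,1.3],"twist": [0.1,0,5.8],"jaw": 1}

```text
time_s: 4.78
tool_pos: [0.4557, 0.0363, 0.2862]
tool_rot: [-179.9, -0.0, 91.4]
force: [0.2, 0.4, -0.9]
grip_width: 0.0215
grasp_force: 50.0
```

Run:
```python
from h import *
st(); tf((.4575,-.06,.123,91.5),(.4578,-.0997,.123,91.5),(.4578,-.0997,.087,91.5))
```

```text
4.78 grasp pt [0.4557 0.0363 0.1222] [-1.7991e+02 -5.0000e-02  9.1390e+01] F [ 0.2  0.4 -0.9] w 0.0215 g 50.0
[-9.63 -0.05 -0.09] [-0.09 -0.05 -0.11]
[-13.6   -0.12  -0.09] [-0.09 -0.05 -0.11]
[-13.61  -0.11   3.51] [-0.09 -0.05 -0.11]
```

Move in above the lip, then look before lowering.

Emit:
servo_tool:
  plan:
    - {"xyz": [-2.5,0,-0.1],"twist": [-0.1,0,-0.1],"jaw": 1}
    - {"xyz": [-5,0,-0.1],"twist": [-0.1,0,-0.1],"jaw": 1}
    - {"xyz": [-7.5,0,-0.1],"twist": [-0.1,0,-0.1],"jaw": 1}
    - {"xyz": [-10,-0.1,-0.1],"twist": [-0.1,0,-0.1],"jaw": 1}
    - {"xyz": [-12,-0.1,-0.1],"twist": [-0.1,0,-0.1],"jaw": 1}
    - {"xyz": [-13.6,-0.1,-0.1],"twist": [-0.1,0,-0.1],"jaw": 1}
    - {"xyz": [-13.6,-0.1,-0.1],"twist": [-0.1,0,-0.1],"jaw": 1}
    - {"xyz": [-13.6,-0.1,-0.1],"twist": [-0.1,0,-0.1],"jaw": 1}

```text
time_s: 5.45
tool_pos: [0.459, -0.0976, 0.2879]
tool_rot: [179.9, -0.1, 91.7]
force: [-0.6, 0.6, -1.7]
grip_width: 0.0215
grasp_force: 50.0
```

Run:
```python
from h import *
st(); c=snap('side','side2'); d=snap('top','top2')
a=cv2.resize(cv2.cvtColor(c['img'],cv2.COLOR_RGB2BGR)[90:220,230:360],None,fx=3,fy=3,interpolation=cv2.INTER_CUBIC)
b=cv2.resize(cv2.cvtColor(d['img'],cv2.COLOR_RGB2BGR)[160:290,370:500],None,fx=3,fy=3,interpolation=cv2.INTER_CUBIC)
cv2.imwrite('pics/e.png',np.hstack([a,b]))
```

```text
5.45 grasp pt [ 0.459  -0.0976  0.1239] [ 1.7989e+02 -1.1000e-01  9.1670e+01] F [-0.6  0.6 -1.7] w 0.0215 g 50.0
```

View pics/e.png

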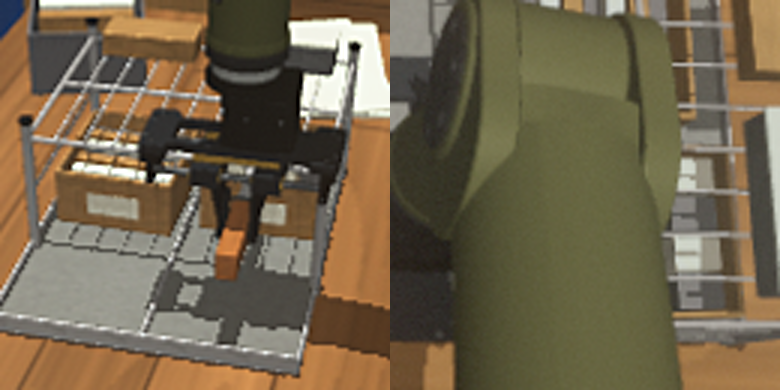

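The arm hides the claw in both views, so I rely on the computed position (tip about 12 mm behind the lip's outer face). I'll move 3 mm further in and lower, watching the force.

Emit:
servo_tool:
  plan:
    - {"xyz": [-0.3,0,0.5],"twist": [0,0,0],"jaw": 1}
    - {"xyz": [-0.3,0,1.2],"twist": [0,0,0],"jaw": 1}
    - {"xyz": [-0.3,0,2],"twist": [0,0,0],"jaw": 1}
    - {"xyz": [-0.3,0,2.6],"twist": [0,0,0],"jaw": 1}
    - {"xyz": [-0.3,0,2.6],"twist": [0,0,0],"jaw": 1}

```text
time_s: 5.97
tool_pos: [0.4584, -0.101, 0.2608]
tool_rot: [180.0, -0.1, 91.7]
force: [-0.1, -0.4, -1.5]
grip_width: 0.0215
grasp_force: 50.0
```

Emit:
servo_tool:
  plan:
    - {"xyz": [0,0,0.5],"twist": [0,0,0],"jaw": 1}
    - {"xyz": [0,0,1],"twist": [0,0,0],"jaw": 1}
    - {"xyz": [0,0,1],"twist": [0,0,0],"jaw": 1}

```text
time_s: 6.22
tool_pos: [0.4589, -0.1014, 0.2518]
tool_rot: [179.9, -0.0, 91.7]
force: [-0.4, -0.1, -1.3]
grip_width: 0.0216
grasp_force: 50.0
```

Emit:
servo_tool:
  plan:
    - {"xyz": [0.4,0,0],"twist": [0,0,0],"jaw": 1}
    - {"xyz": [0.8,0,0],"twist": [0,0,0],"jaw": 1}
    - {"xyz": [1.2,0,0],"twist": [0,0,0],"jaw": 1}
    - {"xyz": [1.6,0,0],"twist": [0,0,0],"jaw": 1}
    - {"xyz": [2.0,0,0],"twist": [0,0,0],"jaw": 1}

```text
time_s: 6.63
tool_pos: [0.4587, -0.0812, 0.2529]
tool_rot: [179.8, 0.0, 91.7]
force: [0.3, -2.3, -2.3]
grip_width: 0.0215
grasp_force: 50.0
```

Run:
```python
from h import *
st()
```

```text
6.63 grasp pt [ 0.4587 -0.0812  0.0889] [1.7979e+02 2.0000e-02 9.1660e+01] F [ 0.3 -2.3 -2.3] w 0.0215 g 50.0
```

Emit:
servo_tool:
  plan:
    - {"xyz": [0.5,0,0],"twist": [0,0,0],"jaw": 1}
    - {"xyz": [1.2,0,0],"twist": [0,0,0],"jaw": 1}
    - {"xyz": [2.1,0,0],"twist": [0,0,0],"jaw": 1}
    - {"xyz": [3.2,0,0],"twist": [0,0,0],"jaw": 1}
    - {"xyz": [4.3,0,0],"twist": [0,0,0],"jaw": 1}
    - {"xyz": [5.4,0,0],"twist": [0,0,0],"jaw": 1}
    - {"xyz": [6.5,0,0],"twist": [0,0,0],"jaw": 1}
    - {"xyz": [7.6,0,0],"twist": [0,0,0],"jaw": 1}
    - {"xyz": [8.6,0,0],"twist": [0,0,0],"jaw": 1}
    - {"xyz": [9.4,0,0],"twist": [0,0,0],"jaw": 1}

```text
time_s: 7.47
tool_pos: [0.4558, 0.014, 0.2528]
tool_rot: [179.8, -0.0, 91.7]
force: [0.2, -2.9, -2.8]
grip_width: 0.0217
grasp_force: 50.0
```

Emit:
servo_tool:
  plan:
    - {"xyz": [0.7,0,0],"twist": [0,0,0],"jaw": 1}
    - {"xyz": [1.5,0,0],"twist": [0,0,0],"jaw": 1}
    - {"xyz": [2.4,0,0],"twist": [0,0,0],"jaw": 1}
    - {"xyz": [3.3,0,0],"twist": [0,0,0],"jaw": 1}
    - {"xyz": [4.2,0,0],"twist": [0,0,0],"jaw": 1}
    - {"xyz": [5.1,0,0],"twist": [0,0,0],"jaw": 1}
    - {"xyz": [5.9,0,0],"twist": [0,0,0],"jaw": 1}
    - {"xyz": [6.6,0,0],"twist": [0,0,0],"jaw": 1}
    - {"xyz": [7.2,0,0],"twist": [0,0,0],"jaw": 1}
    - {"xyz": [7.7,0,0],"twist": [0,0,0],"jaw": 1}

```text
time_s: 8.3
tool_pos: [0.4537, 0.0902, 0.2528]
tool_rot: [179.8, -0.0, 91.7]
force: [0.4, -3.0, -1.0]
grip_width: 0.0217
grasp_force: 50.0
```

Run:
```python
from h import *
st(); c=snap('side','side3')
cv2.imwrite('pics/f.png',cv2.resize(cv2.cvtColor(c['img'],cv2.COLOR_RGB2BGR)[90:260,200:370],None,fx=3.5,fy=3.5,interpolation=cv2.INTER_CUBIC))
```

```text
8.3 grasp pt [0.4537 0.0902 0.0888] [ 1.7981e+02 -1.0000e-02  9.1690e+01] F [ 0.4 -3.  -1. ] w 0.0217 g 50.0
```

View pics/f.png

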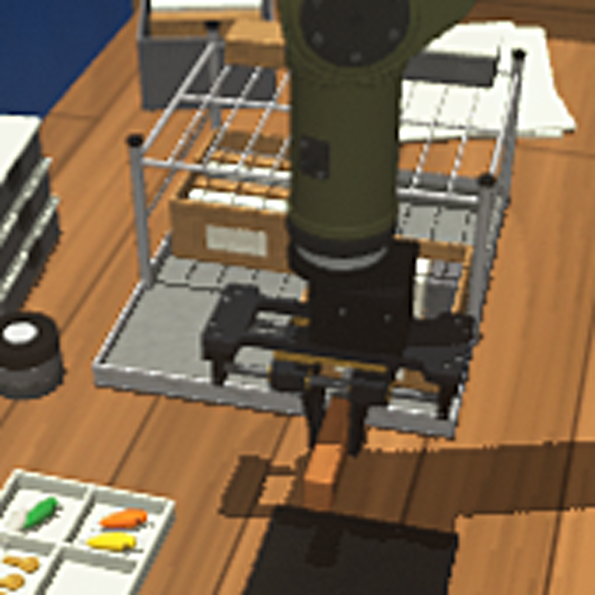

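The picture shows the carton following, its back now around (440,250) and the front just behind the stop. I'll pull the last few centimetres slowly.

Emit:
servo_tool:
  plan:
    - {"xyz": [0.4,0,0],"twist": [0,0,0],"jaw": 1}
    - {"xyz": [0.8,0,0],"twist": [0,0,0],"jaw": 1}
    - {"xyz": [1.2,0,0],"twist": [0,0,0],"jaw": 1}
    - {"xyz": [1.6,0,0],"twist": [0,0,0],"jaw": 1}
    - {"xyz": [2.0,0,0],"twist": [0,0,0],"jaw": 1}
    - {"xyz": [2.3,0,0],"twist": [0,0,0],"jaw": 1}

```text
time_s: 8.85
tool_pos: [0.453, 0.113, 0.2528]
tool_rot: [179.8, -0.0, 91.7]
force: [-0.2, -2.8, -1.9]
grip_width: 0.0218
grasp_force: 50.0
```

Emit:
servo_tool:
  plan:
    - {"xyz": [0.2,0,0],"twist": [0,0,0],"jaw": 1}
    - {"xyz": [0.4,0,0],"twist": [0,0,0],"jaw": 1}
    - {"xyz": [0.6,0,0],"twist": [0,0,0],"jaw": 1}

```text
time_s: 9.1
tool_pos: [0.4529, 0.1186, 0.2528]
tool_rot: [179.8, -0.0, 91.7]
force: [-0.7, -2.7, -3.0]
grip_width: 0.0218
grasp_force: 50.0
```

Emit:
servo_tool:
  plan:
    - {"xyz": [0.15,0,0],"twist": [0,0,0],"jaw": 1}
    - {"xyz": [0.3,0,0],"twist": [0,0,0],"jaw": 1}

```text
time_s: 9.27
tool_pos: [0.4528, 0.1214, 0.2528]
tool_rot: [179.8, 0.0, 91.7]
force: [0.4, -6.9, -2.1]
grip_width: 0.0216
grasp_force: 50.0
```

Emit:
servo_tool:
  plan:
    - {"xyz": [0.15,0,0],"twist": [0,0,0],"jaw": 1}
    - {"xyz": [0.25,0,0],"twist": [0,0,0],"jaw": 1}

```text
time_s: 9.43
tool_pos: [0.4529, 0.1221, 0.2525]
tool_rot: [179.8, 0.2, 91.6]
force: [1.7, -9.5, -2.3]
grip_width: 0.0216
grasp_force: 50.0
```

The force rose at the expected position, so the carton is at the stop. I'll ease off the lip and lift out.

Emit:
servo_tool:
  plan:
    - {"xyz": [-0.4,0,0],"twist": [0,0,0],"jaw": 1}
    - {"xyz": [-0.7,0,0],"twist": [0,0,0],"jaw": 1}
    - {"xyz": [-0.7,0,-1],"twist": [0,0,0],"jaw": 1}
    - {"xyz": [-0.7,0,-2.5],"twist": [0,0,0],"jaw": 1}
    - {"xyz": [-0.7,0,-4],"twist": [0,0,0],"jaw": 1}
    - {"xyz": [-0.7,0,-5],"twist": [0,0,0],"jaw": 1}
    - {"xyz": [-0.7,0,-5],"twist": [0,0,0],"jaw": 1}

```text
time_s: 10.02
tool_pos: [0.4537, 0.1179, 0.3056]
tool_rot: [179.5, -0.0, 91.7]
force: [0.8, 0.5, -2.0]
grip_width: 0.0216
grasp_force: 50.0
```

Run:
```python
from h import *
st(); tf((.425,.265,.11,95),(.42,.265,.034,95))
```

```text
10.02 grasp pt [0.4537 0.1179 0.1416] [ 1.795e+02 -5.000e-02  9.169e+01] F [ 0.8  0.5 -2. ] w 0.0216 g 50.0
[14.78 -2.47  3.15] [ 0.5  -0.03 -3.31]
[14.79 -3.03 10.75] [ 0.5  -0.03 -3.31]
```

Emit:
servo_tool:
  plan:
    - {"xyz": [3,-0.4,0],"twist": [0.2,0,-0.5],"jaw": 1}
    - {"xyz": [6.5,-1,0],"twist": [0.4,0,-1.2],"jaw": 1}
    - {"xyz": [10,-1.7,0.5],"twist": [0.5,0,-2.2],"jaw": 1}
    - {"xyz": [13,-2.3,1.5],"twist": [0.5,0,-3],"jaw": 1}
    - {"xyz": [15,-2.7,3],"twist": [0.5,0,-3.3],"jaw": 1}
    - {"xyz": [15.5,-3,5],"twist": [0.5,0,-3.3],"jaw": 1}
    - {"xyz": [15.5,-3,7.5],"twist": [0.5,0,-3.3],"jaw": 1}
    - {"xyz": [15.5,-3,9.5],"twist": [0.5,0,-3.3],"jaw": 1}
    - {"xyz": [15.5,-3,10],"twist": [0.5,0,-3.3],"jaw": 1}
    - {"xyz": [15.5,-3,10],"twist": [0.5,0,-3.3],"jaw": 1}

```text
time_s: 10.85
tool_pos: [0.4177, 0.2707, 0.2011]
tool_rot: [-179.5, 0.0, 95.0]
force: [-0.7, 0.2, -1.9]
grip_width: 0.022
grasp_force: 50.0
```

Run:
```python
from h import *
st()
```

```text
10.85 grasp pt [0.4177 0.2707 0.0371] [-1.7947e+02  2.0000e-02  9.4990e+01] F [-0.7  0.2 -1.9] w 0.022 g 50.0
```

Emit:
servo_tool:
  plan:
    - {"xyz": [0,0,0.3],"twist": [-0.6,0,0],"jaw": 1}
    - {"xyz": [0,0,0.5],"twist": [-0.6,0,0],"jaw": 1}
    - {"xyz": [0,0,0.7],"twist": [-0.6,0,0],"jaw": 1}
    - {"xyz": [0,0,0.8],"twist": [-0.6,0,0],"jaw": 1}
    - {"xyz": [0,0,0.8],"twist": [-0.6,0,0],"jaw": 1}

```text
time_s: 11.27
tool_pos: [0.4188, 0.271, 0.1951]
tool_rot: [179.7, -0.0, 95.0]
force: [-0.1, 0.8, -2.3]
grip_width: 0.0216
grasp_force: 50.0
```

Emit:
servo_tool:
  plan:
    - {"xyz": [0,0,0.15],"twist": [0,0,0],"jaw": 1}
    - {"xyz": [0,0,0.25],"twist": [0,0,0],"jaw": 1}
    - {"xyz": [0,0,0.35],"twist": [0,0,0],"jaw": 1}
    - {"xyz": [0,0,0.35],"twist": [0,0,0],"jaw": 1}

```text
time_s: 11.6
tool_pos: [0.4188, 0.2712, 0.1922]
tool_rot: [179.7, 0.0, 95.0]
force: [-1.6, -1.9, 8.3]
grip_width: 0.0218
grasp_force: 50.0
```

Contact with the mat. Open gently and rise.

Emit:
servo_tool:
  plan:
    - {"xyz": [0,0,-0.05],"twist": [0,0,0],"jaw": 0.7}
    - {"xyz": [0,0,-0.05],"twist": [0,0,0],"jaw": 0.55}
    - {"xyz": [0,0,-0.05],"twist": [0,0,0],"jaw": 0.5}
    - {"xyz": [0,0,-0.05],"twist": [0,0,0],"jaw": 0.5}
    - {"xyz": [0,0,-2],"twist": [0,0,0],"jaw": 0.5}
    - {"xyz": [0,0,-5],"twist": [0,0,0],"jaw": 0.45}
    - {"xyz": [0,0,-9],"twist": [0,0,0],"jaw": 0.4}
    - {"xyz": [0,0,-12],"twist": [0,0,0],"jaw": 0.4}
    - {"xyz": [4,0,-13],"twist": [0,0,0],"jaw": 0.4}
    - {"xyz": [8,0,-13],"twist": [0,0,0],"jaw": 0.4}
  newtons: 25

```text
time_s: 12.43
tool_pos: [0.4136, 0.3499, 0.3251]
tool_rot: [179.2, -0.0, 94.5]
force: [1.0, 0.7, 0.7]
grip_width: 0.0517
grasp_force: 0.0
```

Run:
```python
from h import *
st(); c=snap('side','side4'); d=snap('top','top4')
a=cv2.resize(cv2.cvtColor(c['img'],cv2.COLOR_RGB2BGR)[100:340,200:370],None,fx=2,fy=2,interpolation=cv2.INTER_CUBIC)
b=cv2.resize(cv2.cvtColor(d['img'],cv2.COLOR_RGB2BGR)[140:280,310:450],None,fx=3.2,fy=3.2,interpolation=cv2.INTER_CUBIC)
o=np.zeros((480,800,3),np.uint8); o[:480,:340]=a; o[:448,345:793]=b
cv2.imwrite('pics/g.png',o)
```

```text
12.43 grasp pt [0.4136 0.3499 0.1611] [ 1.7922e+02 -2.0000e-02  9.4490e+01] F [1.  0.7 0.7] w 0.0517 g 0.0
```

View pics/g.png

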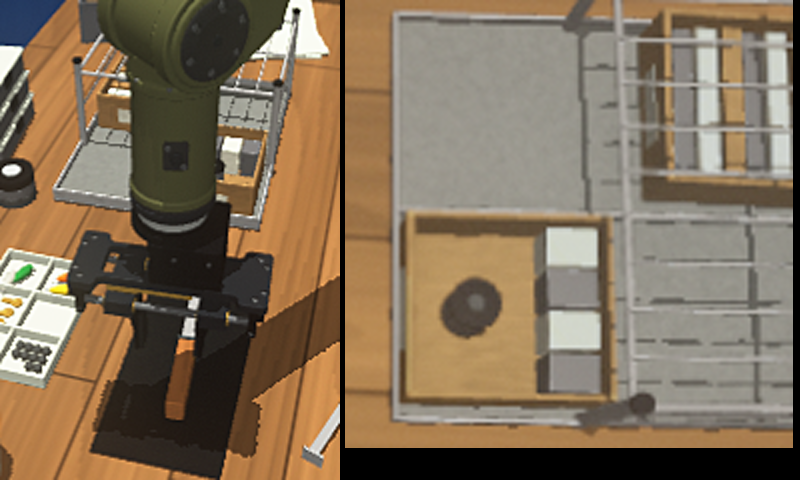

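The picture shows the puller lying on the mat, the carton up against the stop (lip at (406,212)-(403,402)) and the spool upright in it (top hub about (476,302)).

Run:
```python
from h import *
np.set_printoptions(precision=4,suppress=True)
d=load('top4')
f=lambda p:(np.array(p,float)-[345,0]+.5)/3.2-.5+[310,140]
print('lip',onz(d,f([(406,212),(402,402)]),.08),'stop outer',onz(d,f([(394,14),(393,420)]),.026))
print('spool',onz(d,f([(475.5,302)]),.072))
tf((.45,.25,.18,92),(.47,.10,.17,92),(.47,-.06,.14,92))
```

```text
lip [[ 0.5226 -0.0181  0.08  ]
 [ 0.3853 -0.0194  0.08  ]] stop outer [[ 0.6962 -0.0104  0.026 ]
 [ 0.3761 -0.0193  0.026 ]]
spool [[ 0.4606 -0.0713  0.072 ]]
[-11.     3.13  -2.19] [ 0.33 -0.42  3.43]
[-26.13   3.69  -1.3 ] [ 0.33 -0.42  3.43]
[-42.08   2.16   1.58] [ 0.33 -0.42  3.43]
```

Emit:
servo_tool:
  plan:
    - {"xyz": [-3.5,1,-1],"twist": [0.3,-0.4,1],"jaw": 0.3}
    - {"xyz": [-7.5,2.1,-2],"twist": [0.3,-0.4,2],"jaw": 0.3}
    - {"xyz": [-11.5,3,-2],"twist": [0.3,-0.4,3.3],"jaw": 0.3}
    - {"xyz": [-15.5,3.3,-2],"twist": [0.3,-0.4,3.3],"jaw": 0.3}
    - {"xyz": [-19.5,3.3,-2],"twist": [0.3,-0.4,3.3],"jaw": 0.3}
    - {"xyz": [-23.5,3.2,-1.5],"twist": [0.3,-0.4,3.3],"jaw": 0.3}
    - {"xyz": [-27.5,3,-1],"twist": [0.3,-0.4,3.3],"jaw": 0.3}
    - {"xyz": [-31.5,2.6,0],"twist": [0.3,-0.4,3.3],"jaw": 0.3}
    - {"xyz": [-35.5,2.2,0.5],"twist": [0.3,-0.4,3.3],"jaw": 0.3}
    - {"xyz": [-38.5,1.8,1],"twist": [0.3,-0.4,3.3],"jaw": 0.3}

```text
time_s: 13.37
tool_pos: [0.4614, -0.035, 0.3105]
tool_rot: [-180.0, 0.4, 91.5]
force: [0.5, 0.4, 0.0]
grip_width: 0.0606
grasp_force: 0.0
```

Run:
```python
from h import *
st(); tf((.4606,-.0713,.12,91.5),(.4606,-.0713,.060,91.5))
```

```text
13.37 grasp pt [ 0.4614 -0.035   0.1465] [-179.97    0.44   91.51] F [0.5 0.4 0. ] w 0.0606 g 0.0
[-3.6  -0.17  2.68] [-0.03  0.44  0.01]
[-3.56 -0.17  8.68] [-0.03  0.44  0.01]
```

Emit:
servo_tool:
  plan:
    - {"xyz": [-2,-0.1,1],"twist": [0,0.4,0],"jaw": 0.3}
    - {"xyz": [-3.6,-0.2,2.5],"twist": [0,0.4,0],"jaw": 0.3}
    - {"xyz": [-3.6,-0.2,3],"twist": [0,0.4,0],"jaw": 0.3}
    - {"xyz": [-3.6,-0.2,3],"twist": [0,0.4,0],"jaw": 0.3}

```text
time_s: 13.7
tool_pos: [0.4604, -0.0681, 0.2798]
tool_rot: [-179.8, -0.1, 91.6]
force: [0.8, 1.0, -0.8]
grip_width: 0.0609
grasp_force: 0.0
```

Run:
```python
from h import *
st(); tf((.4606,-.0713,.060,91.5))
```

```text
13.7 grasp pt [ 0.4604 -0.0681  0.1158] [-1.7982e+02 -1.1000e-01  9.1560e+01] F [ 0.8  1.  -0.8] w 0.0609 g 0.0
[-0.34  0.03  5.58] [-0.18 -0.11  0.06]
```

Emit:
servo_tool:
  plan:
    - {"xyz": [-0.1,0,2],"twist": [-0.1,0,0],"jaw": 0.3}
    - {"xyz": [-0.1,0,4],"twist": [-0.1,0,0],"jaw": 0.3}
    - {"xyz": [-0.1,0,5.4],"twist": [-0.1,0,0],"jaw": 0.3}
    - {"xyz": [-0.1,0,5.5],"twist": [-0.1,0,0],"jaw": 0.3}
    - {"xyz": [-0.1,0,5.5],"twist": [-0.1,0,0],"jaw": 0.3}

```text
time_s: 14.12
tool_pos: [0.4614, -0.0671, 0.2265]
tool_rot: [179.9, -0.1, 91.8]
force: [-0.2, 0.1, -0.3]
grip_width: 0.0602
grasp_force: 0.0
```

Emit:
servo_tool:
  plan:
    - {"xyz": [0,0,0],"twist": [0,0,0],"jaw": 0.45}
    - {"xyz": [0,0,0],"twist": [0,0,0],"jaw": 0.6}
    - {"xyz": [0,0,0],"twist": [0,0,0],"jaw": 0.8}
    - {"xyz": [0,0,0],"twist": [0,0,0],"jaw": 0.8}
    - {"xyz": [0,0,0],"twist": [0,0,0],"jaw": 0.8}
  newtons: 20

```text
time_s: 14.53
tool_pos: [0.4616, -0.0685, 0.2271]
tool_rot: [179.8, 0.0, 91.7]
force: [-1.2, 0.1, 2.9]
grip_width: 0.0375
grasp_force: 20.0
```

Emit:
servo_tool:
  plan:
    - {"xyz": [0,0,-1],"twist": [0,0,0],"jaw": 0.8}
    - {"xyz": [0,0,-3],"twist": [0,0,0],"jaw": 0.8}
    - {"xyz": [0,0,-6],"twist": [0,0,0],"jaw": 0.8}
    - {"xyz": [0,0,-9],"twist": [0,0,0],"jaw": 0.8}
    - {"xyz": [0,0,-11],"twist": [0,0,0],"jaw": 0.8}
    - {"xyz": [0,0,-11],"twist": [0,0,0],"jaw": 0.8}
    - {"xyz": [0,0,-11],"twist": [0,0,0],"jaw": 0.8}

```text
time_s: 15.12
tool_pos: [0.4615, -0.0686, 0.338]
tool_rot: [179.7, 0.1, 91.7]
force: [-0.0, -0.6, -0.7]
grip_width: 0.0372
grasp_force: 20.0
```

Run:
```python
from h import *
st(); d=snap('top','top5'); c=snap('side','side5')
tf((.5,.05,.17,92),(.6072,.2282,.12,92),(.6072,.2282,.06,92))
a=cv2.resize(cv2.cvtColor(c['img'],cv2.COLOR_RGB2BGR)[90:220,230:360],None,fx=4,fy=4,interpolation=cv2.INTER_CUBIC)
cv2.imwrite('pics/i.png',a)
```

```text
15.12 grasp pt [ 0.4615 -0.0686  0.174 ] [1.7973e+02 6.0000e-02 9.1650e+01] F [-0.  -0.6 -0.7] w 0.0372 g 20.0
[11.74  4.28  0.18] [ 0.02 -0.04 -0.34]
[29.24 15.51  5.2 ] [ 0.02 -0.04 -0.34]
[29.23 15.51 11.2 ] [ 0.02 -0.04 -0.34]
```

View pics/i.png

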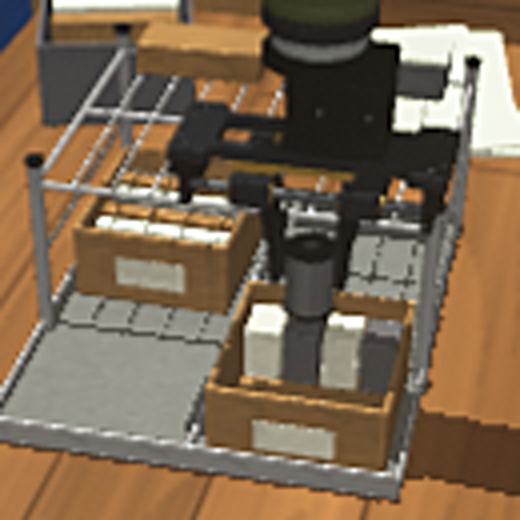

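The picture shows the spool held upright, the carton at the stop and the other carton untouched. Now over to the case.

Emit:
servo_tool:
  plan:
    - {"xyz": [2.5,1.2,0],"twist": [0,0,0],"jaw": 0.8}
    - {"xyz": [5.5,2.8,0],"twist": [0,0,0],"jaw": 0.8}
    - {"xyz": [9,4.6,0],"twist": [0,0,0],"jaw": 0.8}
    - {"xyz": [12.5,6.5,0],"twist": [0,0,0],"jaw": 0.8}
    - {"xyz": [16,8.5,0],"twist": [0,0,0],"jaw": 0.8}
    - {"xyz": [19.5,10.3,0.5],"twist": [0,0,0],"jaw": 0.8}
    - {"xyz": [23,12.2,1.5],"twist": [0,0,0],"jaw": 0.8}
    - {"xyz": [26,13.8,3],"twist": [0,0,0],"jaw": 0.8}
    - {"xyz": [28.3,15,4.5],"twist": [0,0,0],"jaw": 0.8}
    - {"xyz": [29.4,15.3,5.5],"twist": [0,0,0],"jaw": 0.8}

```text
time_s: 16.05
tool_pos: [0.6052, 0.2334, 0.2781]
tool_rot: [-179.8, -0.2, 91.9]
force: [-0.2, -0.2, -1.1]
grip_width: 0.0374
grasp_force: 20.0
```

Emit:
servo_tool:
  plan:
    - {"xyz": [0,0,0.5],"twist": [0,0,0],"jaw": 0.8}
    - {"xyz": [0,0,1.5],"twist": [0,0,0],"jaw": 0.8}
    - {"xyz": [0,0,2],"twist": [0,0,0],"jaw": 0.8}
    - {"xyz": [0,0,2],"twist": [0,0,0],"jaw": 0.8}

```text
time_s: 16.38
tool_pos: [0.6054, 0.2272, 0.2604]
tool_rot: [-180.0, 0.1, 91.5]
force: [0.5, -0.5, -0.6]
grip_width: 0.0374
grasp_force: 20.0
```

Run:
```python
from h import *
st(); tf((.605,.230,.07,91.7),(.605,.230,.048,91.7))
```

```text
16.38 grasp pt [0.6054 0.2272 0.0964] [-1.7998e+02  1.2000e-01  9.1520e+01] F [ 0.5 -0.5 -0.6] w 0.0374 g 20.0
[ 0.28 -0.03  2.63] [-0.02  0.12 -0.18]
[ 0.29 -0.03  4.83] [-0.02  0.12 -0.18]
```

Emit:
servo_tool:
  plan:
    - {"xyz": [0.2,0,1],"twist": [0,0,0],"jaw": 0.8}
    - {"xyz": [0.2,0,2.2],"twist": [0,0,0],"jaw": 0.8}
    - {"xyz": [0.2,0,3.2],"twist": [0,0,0],"jaw": 0.8}
    - {"xyz": [0.2,0,4],"twist": [0,0,0],"jaw": 0.8}
    - {"xyz": [0.2,0,4.4],"twist": [0,0,0],"jaw": 0.8}
    - {"xyz": [0.2,0,4.4],"twist": [0,0,0],"jaw": 0.8}

```text
time_s: 16.88
tool_pos: [0.6053, 0.2314, 0.2163]
tool_rot: [-180.0, 0.0, 91.7]
force: [0.5, 0.1, -0.8]
grip_width: 0.0374
grasp_force: 20.0
```

Emit:
servo_tool:
  plan:
    - {"xyz": [0,0,0.1],"twist": [0,0,0],"jaw": 0.8}
    - {"xyz": [0,0,0.2],"twist": [0,0,0],"jaw": 0.8}
    - {"xyz": [0,0,0.3],"twist": [0,0,0],"jaw": 0.8}
    - {"xyz": [0,0,0.3],"twist": [0,0,0],"jaw": 0.8}

```text
time_s: 17.22
tool_pos: [0.6059, 0.2319, 0.2151]
tool_rot: [179.9, -0.0, 91.7]
force: [0.2, -0.7, -0.8]
grip_width: 0.0378
grasp_force: 20.0
```

Emit:
servo_tool:
  plan:
    - {"xyz": [0,0,0.1],"twist": [0,0,0],"jaw": 0.8}
    - {"xyz": [0,0,0.2],"twist": [0,0,0],"jaw": 0.8}
    - {"xyz": [0,0,0.2],"twist": [0,0,0],"jaw": 0.8}

```text
time_s: 17.47
tool_pos: [0.6057, 0.2317, 0.2128]
tool_rot: [179.9, -0.0, 91.7]
force: [-0.0, -0.1, -0.8]
grip_width: 0.0376
grasp_force: 20.0
```

Emit:
servo_tool:
  plan:
    - {"xyz": [0,0,0.1],"twist": [0,0,0],"jaw": 0.8}
    - {"xyz": [0,0,0.15],"twist": [0,0,0],"jaw": 0.8}
    - {"xyz": [0,0,0.15],"twist": [0,0,0],"jaw": 0.8}

```text
time_s: 17.72
tool_pos: [0.6058, 0.2319, 0.2122]
tool_rot: [179.9, -0.0, 91.7]
force: [-1.4, -1.3, 5.8]
grip_width: 0.0376
grasp_force: 20.0
```

Set down on the floor (upward force). Release slowly and rise, then retreat over the robot's side so the camera can see.

Emit:
servo_tool:
  plan:
    - {"xyz": [0,0,-0.05],"twist": [0,0,0],"jaw": 0.54}
    - {"xyz": [0,0,-0.05],"twist": [0,0,0],"jaw": 0.45}
    - {"xyz": [0,0,-0.05],"twist": [0,0,0],"jaw": 0.35}
    - {"xyz": [0,0,-0.05],"twist": [0,0,0],"jaw": 0.35}
    - {"xyz": [0,0,-1],"twist": [0,0,0],"jaw": 0.35}
    - {"xyz": [0,0,-3],"twist": [0,0,0],"jaw": 0.35}
    - {"xyz": [0,0,-6],"twist": [0,0,0],"jaw": 0.35}
    - {"xyz": [0,0,-10],"twist": [0,0,0],"jaw": 0.35}
    - {"xyz": [0,0,-14],"twist": [0,0,0],"jaw": 0.35}
    - {"xyz": [0,0,-18],"twist": [0,0,0],"jaw": 0.35}

```text
time_s: 18.55
tool_pos: [0.605, 0.2318, 0.3938]
tool_rot: [179.9, -0.0, 91.7]
force: [0.8, 0.0, 0.0]
grip_width: 0.0567
grasp_force: 0.0
```

Emit:
servo_tool:
  plan:
    - {"xyz": [-4,0,-2],"twist": [0,0,0],"jaw": 0.35}
    - {"xyz": [-8,0,-2],"twist": [0,0,0],"jaw": 0.35}
    - {"xyz": [-12,0,-2],"twist": [0,0,0],"jaw": 0.35}
    - {"xyz": [-16,0,-2],"twist": [0,0,0],"jaw": 0.35}
    - {"xyz": [-20,0,-2],"twist": [0,0,0],"jaw": 0.35}
    - {"xyz": [-24,0,-2],"twist": [0,0,0],"jaw": 0.35}
    - {"xyz": [-24,0,-2],"twist": [0,0,0],"jaw": 0.35}

```text
time_s: 19.13
tool_pos: [0.6127, -0.0196, 0.4114]
tool_rot: [179.9, 0.4, 90.8]
force: [0.8, -1.8, 0.3]
grip_width: 0.0567
grasp_force: 0.0
```

Run:
```python
from h import *
np.set_printoptions(precision=4,suppress=True)
st(); c0=load('top0'); d=snap('top','top6'); s0=load('side0'); s=snap('side','side6')
# new dark blob near cell vs the first picture; spool top at z .057, bottom at .003
for n,a,b in(('top',c0,d),('side',s0,s)):
    u,v=proj(b,[[.606,.230,.03]])[0]; u,v=int(u),int(v)
    A=a['img'][v-32:v+32,u-32:u+32].astype(int).sum(2); B=b['img'][v-32:v+32,u-32:u+32].astype(int).sum(2)
    m=((B<270)&(A-B>120)).astype(np.uint8); k,l,st_,ce=cv2.connectedComponentsWithStats(m)
    i=1+st_[1:,4].argmax(); print(n,'blob bbox',st_[i,:2]+[u-32,v-32],st_[i,2:],'cent',ce[i]+[u-32,v-32])
    P=np.array([[.606+.019*np.cos(t),.230+.019*np.sin(t),z] for t in np.linspace(0,6.28,40) for z in(.003,.057)])
    q=proj(b,P); print('  expected',q.min(0),q.max(0)-q.min(0))
    # changes elsewhere
    D=(np.abs(a['img'].astype(int)-b['img']).sum(2)>90).astype(np.uint8); D=cv2.morphologyEx(D,cv2.MORPH_OPEN,np.ones((3,3)))
    k,l,sx,ce=cv2.connectedComponentsWithStats(D); print(sx[1:][sx[1:,4]>25])
```

```text
19.13 grasp pt [ 0.6127 -0.0196  0.2474] [179.9    0.38  90.85] F [ 0.8 -1.8  0.3] w 0.0567 g 0.0
top blob bbox [221 173] [5 5 8] cent [223.125 175.125]
  expected [218.6201 161.738 ] [17.7956 21.032 ]
[[  346     0    96    88  7005]
 [  325    64   124   304 12678]
 [  349    89    35     5   135]
 [  380    93    11     4    43]
 [  399    93    17     5    80]
 [  348    99    40     7   172]
 [  389    99    12     3    36]
 [  397    99    16     8    83]
 [  326   111     7     8    38]
 [  394   120    15     8    61]
 [  386   141     7     5    31]
 [  412   145    10     4    37]
 [  420   146     8     8    40]
 [  434   146     8     4    31]
 [  441   147    10    49   313]
 [  420   155     9    40   266]
 [  220   162    18    21   276]
 [  464   183     6    11    56]
 [  422   198    35     7   205]
 [  458   200     8     5    31]
 [  465   204    15     4    50]
 [  325   208     5     7    31]
 [  425   210    30     6   134]
 [  459   211    18    13   161]
 [  478   211     4    13    44]
 [  424   222    27    25   379]
 [  385   225     3    11    33]
 [  478
[... 996 characters left out ...]
 [ 399   73    7    9   58]
 [ 525   83   13   42  237]
 [ 221  106   19   24  237]
 [ 466  113   12   30  316]
 [ 230  118  222  105 5209]
 [ 394  119    8    8   44]
 [ 314  131    7    7   38]
 [ 323  131   17    9  101]
 [ 235  132    6    8   43]
 [ 320  137    9    8   61]
 [ 476  143    9    6   43]
 [ 298  144   38   21  318]
 [ 454  145   14   23  145]
 [ 482  152   21   11  115]
 [ 297  157    7    4   27]
 [ 530  159    4    9   31]
 [ 484  160   16   22  254]
 [ 291  162   11   11   78]
 [ 310  168   16   13  103]
 [ 300  174    7    4   28]
 [ 508  174   23   36  334]
 [ 264  206   10    5   35]
 [ 283  239   22   70  674]
 [ 218  240   16   25  328]
 [ 292  302    6    6   35]]
```

Both views show the changed blob matching an upright spool in the cell to within about 2 px, and nothing changed among the bench bystanders. Handing in.

```bash
python3 -c "
from cell import env
print(env.sign_off())"
```

```text
the job is handed in; nothing more can be done
None
```

I handed the job in at about 19 s: the carton is against the front stop, the puller is on the mat, and the spool stands upright in the empty compartment. Both cameras confirm the spool, and no judge's verdict came back.

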